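# Lock the dust collector's cover stud

## Task

The filter cover of the carving bench's dust collector is held by two red-winged quarter-turn studs. One is still undone and stands up higher than the other: push it in against its spring, turn it a quarter turn clockwise (seen from above) and let go, so that it stays locked down. Leave the other stud locked as it is.

Things in the scene. Friction and masses are not known exactly. Their poses are not given: they have to be found in the camera images.
- stud_grip (a point): Grip point of the undone stud, on its axis. Its grip is a red upright wing 46 mm long, 12 thick, 30 tall on an 18 mm steel stem. The point moves with the wing: 15 mm above its underside, 15 mm below its top; x along the wing, y across its thickness (pinch along y from above), z up. Undone, the point is at z 0.135 and the wing's underside 20 mm above the black bezel (66 mm across).
- stud_push (a joint): How far the undone stud is pushed in, m: 0 fully out, stop at 0.016. A spring pushes it out (5 N when out, 12 N at the stop). It can turn only when pushed in more than 0.011. Let go at the end of the turn, it springs back to 0.007 and is locked; let go sooner, it is not.
- stud_turn (a joint): Turn of the undone stud, rad, growing clockwise seen from above: about 0 undone (wing along the bezel's white marks); it locks at 1.57, give or take 0.2 (wing along the green marks); stop at 1.72. Light friction, 0.03 N m.
- other_turn (a joint): Turn of the other stud, same sense: about 1.57, already locked, its wing 7 mm lower. Both studs look alike and stand 220 mm apart, either way round, on the aluminium top (90 mm high) of a green box 200 x 340 mm. Between them, 95 mm or more from either axis, are a loose wooden bird (50 mm tall) and a black speed knob.

How it is judged:
By the outcome, as a careful person would: the job done as asked, in the order asked, and still so for the second after the job is handed in, with the robot touching nothing.
It also fails if it takes over 29 s, if anything falls off the work surface, if the arm or the gripper's body presses on something with over 40 N, if the wrist force passes 120 N, or if a joint passes its speed limit or range.

## Robot

A 6-joint arm with a two-finger parallel gripper is mounted at the origin on the work surface. World frame = base frame: x ahead of the robot, y to its left, z up, the work surface at z = 0. Lengths are in mm, angles in rad, forces in N, time in s.
With the tool pointing down it reaches from about 375 to 900 mm from the base axis. Payload 3.1 kg.
Tool frame: the origin (TCP) lies midway between the tips of the shut fingers; the grasp point (between the pads) lies 19 mm behind it (tcp_to_grasp is the distance from the TCP to the grasp point, in mm); z points along the fingers, y is the line along which they close (so a half turn about z gives the same grasp; the last joint's range is limited). The gripper opens to 85 mm and grips with 20 to 120 N. Pads are 22 mm wide; open, the fingers measure 114 mm over their backs; the gripper's body (76 mm by 85 mm) begins 54 mm behind the grasp point. The pads swing forward as they close: fully open they stand 13 mm farther back than shut.
Start: joints at [-1.514, 0.527, 1.433, -0, 1.181, -0.178], TCP at [146.038, -607.676, 231.31] pointing down, gripper open.
Joint ranges: [-3.08, 3.08], [-0.75, 2.2], [0.22, 2.44], [-1.43, 4.57], [0, 2.65], [-2.85, 2.85]. Speed limits (rad/s): [2.79, 2.79, 3.14, 3.14, 3.14, 3.14].

## Interface

Orientations are given as a unit quaternion [x, y, z, w].
In Python, from plant import sense, grab_frame, close_job, tcp_to_grasp gives the robot as it stands.
- The arm moves only by the shell command python3 -m crank 'ROWS' [FORCE]. ROWS is a JSON object of lists of equal length, an entry for each row: "xyz": the shift along the tool's x, y, z in mm, a list of three; "rot": the turn, a rotation vector about the tool's x, y, z in degrees, a list of three; "hand": the finger opening in mm, from 0 to 85.4. A call has 1 to 10 rows; each row is the pose to reach, as a shift and turn from the pose commanded when the call began, along the tool's axes at that moment; what a row does not reach only later rows make up. A row lasts 1/12 s, in which the tool goes at most 41.7 mm and 7.16 degrees, less where a joint would pass 70% of its speed; a pose out of reach is approached as far as the arm can. A call with a gripper value outside its range is refused whole. The fingers move at their own pace and stop on an object; FORCE is the grip in N (left out, the last holds). Time passes only in rows, so rows that repeat a pose let the fingers close. It gives the time, the measured TCP pose, the force, the opening and the grip force at its end, in the units of the state.
- sense(): the state, without advancing time (a new reading comes with each control period).
- grab_frame(name): name is "scene" or "top"; returns a dict with "frame" (420x560x3 uint8, blue, green, red), "fx", "fy", "cx", "cy" (pixels), "world_to_cam" (4x4, takes a point from world to camera coordinates). Camera axes: x right, y down, z forward; pixel columns grow to the right and rows downward; lengths in mm; the calibration is good to about 2 mm. A picture is of the moment at which its call begins. There is no depth.
- close_job(): hands the job in; it is judged then, once.
The state is a dict: "time_s": time; "joint_positions": joint angles; "dq": joint speeds; "joint_efforts": joint torques, N m; "eef_pos": TCP position; "tcp_rot": TCP orientation; "wrist_force": force on the tool from outside, world axes, zero at the start; "wrist_torque": the same for the moment, N m; "finger_gap": opening from 0.0 (shut) to 1.0 (fully open); "finger_force": force on a finger pad.
Only numpy, scipy, OpenCV 4.12 (cv2) and the standard library are available. Lean on these libraries where they do the work, as an engineer would, in place of code of your own. Each camera call takes 0.05 s, during which the arm holds its last target. There are 200 camera calls.

## Working session

There is one attempt and no reset: what is moved stays moved. The work goes in short steps, Python scripts to look and compute and a shell command to move; the robot and the scene stay as the last step left them, time stands still between calls to the robot, and variables do not carry over. Pictures are saved under pics/ and viewed, at most 10 in all, crops included, and the job is handed in when it is done.

```bash
ls; mkdir -p pics; python3 - <<'E'
from plant import *
import cv2
s=sense();print(s['eef_pos'],s['tcp_rot'],s['time_s'],tcp_to_grasp)
for n in('scene','top'):
    f=grab_frame(n);cv2.imwrite(f'pics/{n}0.png',f['frame'])
    print(n,f['fx'],f['cx'],f['cy'],f['world_to_cam'])
E
```

```text
pics
[ 146.0122477  -606.98660462  230.33027067] [ 9.93055179e-01  1.17644766e-01  7.17193872e-05 -1.05597606e-03] 0.0 18.700000000000003
scene 390.3847757367955 269.9413064397496 215.7312825823333 [[-3.24088276e-01  9.46021695e-01  3.12115210e-03  1.68716315e+02]
 [ 7.98196276e-01  2.75214130e-01 -5.35854353e-01 -3.69876967e+02]
 [-5.07788829e-01 -1.71172822e-01 -8.44304667e-01  1.08335940e+03]
 [ 0.00000000e+00  0.00000000e+00  0.00000000e+00  1.00000000e+00]]
top 486.81349417609334 290.30286279993794 208.8299862805442 [[-1.81749810e-02 -9.99645426e-01  1.94600332e-02  2.65197692e+01]
 [-9.95800331e-01  1.63514985e-02 -9.00795708e-02  5.64315457e+02]
 [ 8.97294302e-02 -2.10155020e-02 -9.95744434e-01  8.24167052e+02]
 [ 0.00000000e+00  0.00000000e+00  0.00000000e+00  1.00000000e+00]]
```

View pics/scene0.png

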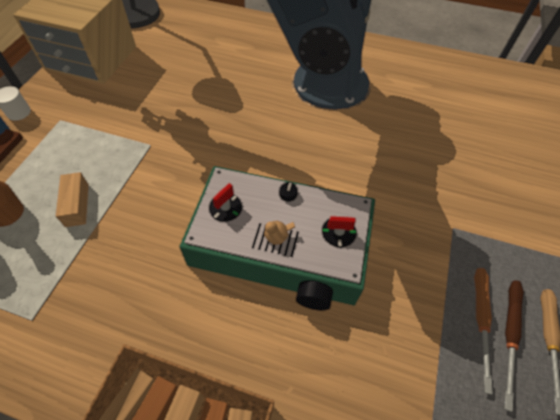

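View pics/top0.png

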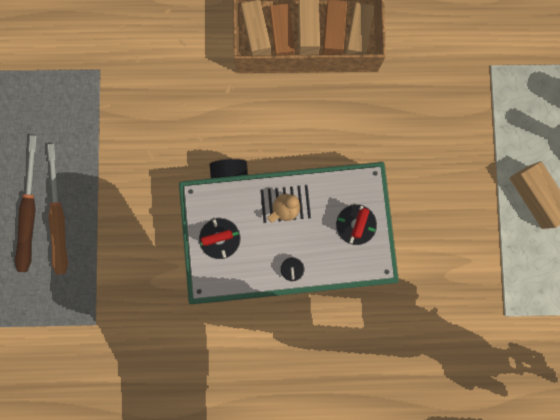

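The scene view shows studs at about (224,200) and (341,228). In the top view they are at (357,224) and (217,239). The left one in the top view lies along its green marks, so it is locked. The right one looks undone, so I'll measure both.

```bash
cat > h.py <<'E'
import cv2,numpy as np
from plant import *
def P(f): 
    K=np.array([[f['fx'],0,f['cx']],[0,f['fy'],f['cy']],[0,0,1]]);return K@f['world_to_cam'][:3]
def red(f,box):
    x0,y0,x1,y1=box; b=f['frame'].astype(int)
    m=((b[...,2]>110)&(b[...,1]<70)&(b[...,0]<80)).astype(np.uint8)
    k=np.zeros_like(m);k[y0:y1,x0:x1]=1
    return m*k
def onplane(f,uv,z):
    M=P(f);H=M[:,[0,1,3]]+0;H[:,2]+=M[:,2]*z
    q=np.linalg.solve(H,np.array([uv[0],uv[1],1]));return q[:2]/q[2]
E
python3 - <<'E'
from h import *
fs={n:grab_frame(n) for n in('scene','top')}
B={'U':dict(scene=(200,170,250,225),top=(335,195,380,250)),'L':dict(scene=(315,205,365,250),top=(195,215,245,260))}
for k in B:
    c={}
    for n in fs:
        ys,xs=np.nonzero(red(fs[n],B[k][n]));r=cv2.minAreaRect(np.c_[xs,ys].astype(np.float32))
        c[n]=np.array(r[0]);print(k,n,len(xs),r)
    X=cv2.triangulatePoints(P(fs['scene']),P(fs['top']),c['scene'],c['top'])[:,0];print(X[:3]/X[3])
    bp=cv2.boxPoints(cv2.minAreaRect(np.c_[xs,ys].astype(np.float32)))
    print([onplane(fs['top'],p,150 if k=='U' else 143).round(1).tolist() for p in bp])
a=cv2.resize(fs['top']['frame'][195:255,325:390],None,fx=6,fy=6,interpolation=2)
b=cv2.resize(fs['top']['frame'][205:265,185:250],None,fx=6,fy=6,interpolation=2)
cv2.imwrite('pics/c.png',np.hstack([a,b]))
E
```

```text
U scene 91 ((222.14920043945312, 191.66574096679688), (4.013788223266602, 22.075834274291992), 48.01278305053711)
U top 216 ((361.3991394042969, 222.6277313232422), (7.162229537963867, 30.058504104614258), 17.744672775268555)
[531.86533933 -88.21891457 138.43742958]
[[511.7, -73.5], [554.1, -88.5], [550.6, -98.6], [508.2, -83.6]]
L scene 110 ((341.6062316894531, 218.9071044921875), (25.144182205200195, 4.523292064666748), 3.814074993133545)
L top 244 ((216.5849151611328, 237.54718017578125), (7.966911792755127, 31.04348373413086), 74.05460357666016)
[513.36305693 131.16916951 131.30532588]
[[512.7, 153.6], [524.6, 109.2], [513.2, 106.0], [501.3, 150.4]]
```

View pics/c.png

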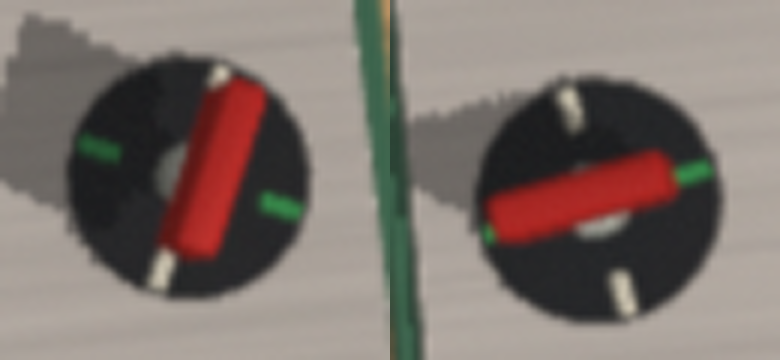

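The left crop is the undone stud: its wing lies along the white marks and it triangulates higher, at about (531,-88). The right crop is locked along the green marks. I'll move above the undone stud, using yaw 160° so the last joint has room for the quarter turn.

```bash
python3 -m crank '{"xyz":[[497,-415,0],[497,-415,0],[497,-415,0],[497,-415,0],[497,-415,0],[497,-415,0],[497,-415,0],[497,-415,0],[497,-415,0],[497,-415,0]],"rot":[[0,0,-71],[0,0,-71],[0,0,-71],[0,0,-71],[0,0,-71],[0,0,-71],[0,0,-71],[0,0,-71],[0,0,-71],[0,0,-71]],"hand":[60,60,60,60,60,60,60,60,60,60]}' 80
cat >> h.py <<'E'
from scipy.spatial.transform import Rotation as R
def togo(x,y,z,yaw):
    s=sense();r=R.from_quat(s['tcp_rot']);p=np.array(s['eef_pos'])
    t=R.from_euler('z',yaw,degrees=True)*R.from_euler('x',180,degrees=True)
    print(s['time_s'],p.round(1),'shift',(r.inv().apply(np.array([x,y,z])-p)).round(1),'rot',np.degrees((r.inv()*t).as_rotvec()).round(1),'q',np.round(s['joint_positions'],2),'F',np.round(s['wrist_force'],1),'gap',s['finger_gap']*85.4)
E
python3 - <<'E'
from h import *
f=grab_frame('top');print(onplane(f,(356.5,224.7),100))
togo(531.5,-87,200,160.5)
E
```

```text
time_s: 1.03
eef_pos: [395.4, -271.5, 231.4]
tcp_rot: [0.738, 0.674, 0.0, 0.0]
wrist_force: [0.3, -0.5, -0.3]
finger_gap: 0.704
finger_force: 0.0
[530.8894252  -86.46897395]
1.0833 [ 398.5 -264.6  231.3] shift [187.6 118.   32.6] rot [  0.3  -0.2 -75.2] q [-0.82  0.33  1.79  0.01  1.02 -0.75] F [ 2.2  4.  -0.1] gap 59.99304591594051
```

```bash
python3 -m crank '{"xyz":[[188,118,33],[188,118,33],[188,118,33],[188,118,33],[188,118,33],[188,118,33],[188,118,33],[188,118,33],[188,118,33],[188,118,33]],"rot":[[0,0,-75],[0,0,-75],[0,0,-75],[0,0,-75],[0,0,-75],[0,0,-75],[0,0,-75],[0,0,-75],[0,0,-75],[0,0,-75]],"hand":[60,60,60,60,60,60,60,60,60,60]}'
python3 - <<'E'
from h import *
f=grab_frame('scene');cv2.imwrite('pics/s1.png',cv2.resize(f['frame'][100:270,150:380],None,fx=3,fy=3))
togo(531.2,-87,121,160.5)
E
```

```text
time_s: 1.92
eef_pos: [530.0, -97.3, 198.1]
tcp_rot: [0.204, 0.979, 0.0, -0.0]
wrist_force: [-0.3, 0.3, -0.2]
finger_gap: 0.699
finger_force: 0.0
1.9667 [530.  -97.4 198.1] shift [ 3.  10.  77.1] rot [-0.  -0.  -3.8] q [-0.39  0.46  1.68 -0.    1.   -1.55] F [-0.6 -0.3  0.6] gap 60.08802781939404
```

View pics/s1.png

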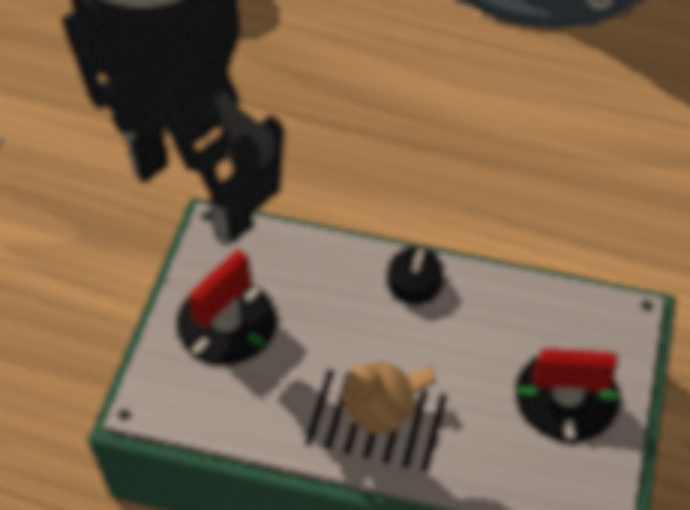

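The picture shows the gripper above and behind the undone stud, whose wing is at about crop (222,287), with the path clear. I'll correct laterally, then go down.

```bash
python3 -m crank '{"xyz":[[3,10,0],[3,10,0],[3,10,20],[3,10,40],[3,10,60],[3,10,77],[3,10,77],[3,10,77]],"rot":[[0,0,-3.8],[0,0,-3.8],[0,0,-3.8],[0,0,-3.8],[0,0,-3.8],[0,0,-3.8],[0,0,-3.8],[0,0,-3.8]],"hand":[60,60,60,60,60,60,60,60]}'
python3 - <<'E'
from h import *
f=grab_frame('scene');cv2.imwrite('pics/s2.png',cv2.resize(f['frame'][120:240,150:300],None,fx=4,fy=4))
togo(531.2,-87,121,160.5)
E
```

```text
time_s: 2.63
eef_pos: [530.8, -87.2, 120.7]
tcp_rot: [0.175, 0.984, 0.0, -0.001]
wrist_force: [0.6, 0.2, 0.2]
finger_gap: 0.698
finger_force: 0.0
2.6833 [531.6 -87.5 121.6] shift [0.6 0.3 0.6] rot [-0.   0.  -0.7] q [-0.37  0.57  1.75 -0.    0.82 -1.59] F [0.6 0.4 0.2] gap 60.30401835782056
```

View pics/s2.png

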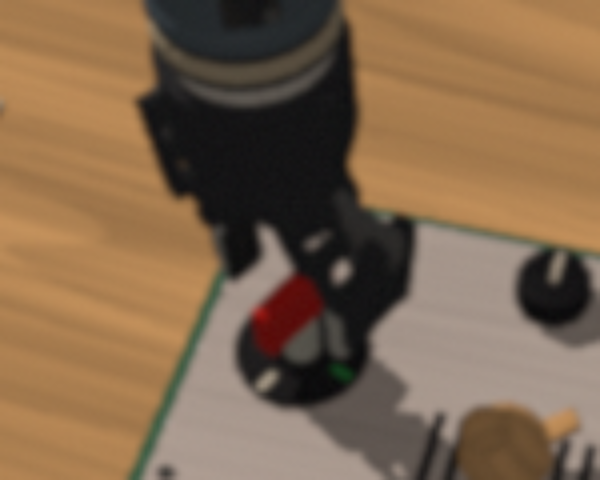

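The wing, at crop (287,315), sits between the two fingers and parallel to the pads. Now I'll close.

```bash
python3 -m crank '{"xyz":[[0,0,0],[0,0,0],[0,0,0],[0,0,0],[0,0,0],[0,0,0],[0,0,0],[0,0,0]],"rot":[[0,0,0],[0,0,0],[0,0,0],[0,0,0],[0,0,0],[0,0,0],[0,0,0],[0,0,0]],"hand":[0,0,0,0,0,0,0,0]}' 70
python3 -c "
from h import *
togo(531.2,-87,107,160.5)"
```

```text
time_s: 3.35
eef_pos: [532.0, -86.9, 121.9]
tcp_rot: [0.174, 0.985, 0.0, 0.001]
wrist_force: [1.5, 2.4, 5.6]
finger_gap: 0.123
finger_force: 72.0
3.35 [532.  -86.9 121.9] shift [ 0.7 -0.3 14.9] rot [ 0.   0.1 -0.6] q [-0.37  0.57  1.75  0.    0.82 -1.59] F [1.5 2.4 5.6] gap 10.478240971159162
```

```bash
python3 -m crank '{"xyz":[[0,0,5],[0,0,10],[0,0,14],[0,0,14],[0,0,14]],"rot":[[0,0,0],[0,0,0],[0,0,0],[0,0,0],[0,0,0]],"hand":[0,0,0,0,0]}'
```

```text
time_s: 3.77
eef_pos: [532.0, -86.9, 108.1]
tcp_rot: [0.174, 0.985, 0.0, 0.001]
wrist_force: [0.5, 3.1, 10.2]
finger_gap: 0.122
finger_force: 72.9
```

```bash
python3 -m crank '{"xyz":[[0,0,0.5],[0,0,0.5],[0,0,0.5],[0,0,0.5],[0,0,0.5],[0,0,0.5],[0,0,0.5],[0,0,0.5],[0,0,0.5]],"rot":[[0,0,5],[0,0,10],[0,0,15],[0,0,20],[0,0,25],[0,0,30],[0,0,35],[0,0,40],[0,0,45]],"hand":[0,0,0,0,0,0,0,0,0]}'
python3 -c "
from h import *
print(sense()['wrist_torque']);togo(531.2,-87,107,70.5)"
```

```text
time_s: 4.52
eef_pos: [532.2, -86.7, 107.9]
tcp_rot: [0.54, 0.842, 0.001, 0.001]
wrist_force: [1.0, 3.9, 10.3]
finger_gap: 0.123
finger_force: 72.9
[0.73063666 0.00392508 0.06989161]
4.5167 [532.2 -86.7 107.9] shift [ 0.1 -1.   0.9] rot [ 0.1 -0.  44.2] q [-0.37  0.59  1.76  0.    0.79 -0.8 ] F [ 1.   3.9 10.3] gap 10.471738729994868
```

Turning freely: the torque about z is 0.07 N m and the push force still matches the spring. I'll finish the turn and settle.

```bash
python3 -m crank '{"xyz":[[0,0,0.3],[0,0,0.3],[0,0,0.3],[0,0,0.3],[0,0,0.3],[0,0,0.3],[0,0,0.3],[0,0,0.3],[0,0,0.3],[0,0,0.3]],"rot":[[0,0,5],[0,0,10],[0,0,15],[0,0,20],[0,0,25],[0,0,30],[0,0,35],[0,0,40],[0,0,46],[0,0,46]],"hand":[0,0,0,0,0,0,0,0,0,0]}'
python3 - <<'E'
from h import *
print(sense()['wrist_torque']);togo(531.2,-87,107,70.5)
f=grab_frame('scene');cv2.imwrite('pics/s3.png',cv2.resize(f['frame'][120:240,150:300],None,fx=4,fy=4))
E
```

```text
time_s: 5.35
eef_pos: [532.5, -86.6, 107.7]
tcp_rot: [0.826, 0.564, 0.001, 0.001]
wrist_force: [0.9, 4.0, 10.3]
finger_gap: 0.124
finger_force: 72.9
[ 0.84395588 -0.08460405 -0.02861944]
5.35 [532.5 -86.6 107.7] shift [-0.9 -1.1  0.7] rot [ 0.1 -0.1 -1.8] q [-0.37  0.59  1.76  0.    0.79  0.  ] F [ 0.9  4.  10.3] gap 10.583490872911208
```

View pics/s3.png

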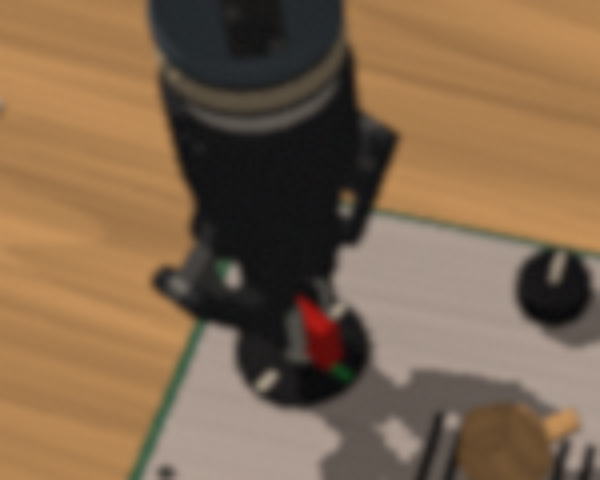

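The wing, at crop (322,335), now points at the green mark at (342,373). I'll release it, then rise.

```bash
python3 -m crank '{"xyz":[[0,0,0],[0,0,0],[0,0,0],[0,0,0],[0,0,0],[0,0,-25],[0,0,-60],[0,0,-95],[0,0,-120],[0,0,-120]],"rot":[[0,0,0],[0,0,0],[0,0,0],[0,0,0],[0,0,0],[0,0,0],[0,0,0],[0,0,0],[0,0,0],[0,0,0]],"hand":[50,50,50,50,50,50,50,50,50,50]}'
python3 -m crank '{"xyz":[[0,-40,0],[0,-80,0],[0,-120,0],[0,-160,0],[0,-180,0],[0,-180,0],[0,-180,0]],"rot":[[0,0,0],[0,0,0],[0,0,0],[0,0,0],[0,0,0],[0,0,0],[0,0,0]],"hand":[50,50,50,50,50,50,50]}'
python3 - <<'E'
from h import *
togo(531.2,-87,107,70.5)
s=grab_frame('scene');f=grab_frame('top')
a=cv2.resize(f['frame'][195:255,325:390],None,fx=6,fy=6);b=cv2.resize(s['frame'][170:230,195:260],None,fx=6,fy=6)
cv2.imwrite('pics/s4.png',np.hstack([a,b]))
c=[]
for g,bx in((s,(195,170,260,225)),(f,(330,195,385,250))):
    ys,xs=np.nonzero(red(g,bx));r=cv2.minAreaRect(np.c_[xs,ys].astype(np.float32));print(len(xs),r);c.append(np.array(r[0]))
X=cv2.triangulatePoints(P(s),P(f),*c)[:,0];print(X[:3]/X[3])
print([onplane(f,p,143).round(1).tolist() for p in cv2.boxPoints(r)])
E
```

```text
time_s: 6.23
eef_pos: [534.6, -88.4, 231.7]
tcp_rot: [0.824, 0.566, 0.003, 0.005]
wrist_force: [1.4, 0.1, 0.2]
finger_gap: 0.583
finger_force: 0.0
time_s: 6.82
eef_pos: [362.2, -21.9, 226.1]
tcp_rot: [0.824, 0.566, -0.0, -0.0]
wrist_force: [0.7, -0.8, -0.9]
finger_gap: 0.586
finger_force: 0.0
6.8167 [362.2 -21.9 226.1] shift [ -0.  181.2 119. ] rot [-0.   0.  -1.6] q [-0.37  0.18  2.05 -0.    0.91 -0.  ] F [ 0.7 -0.8 -0.9] gap 50.04871234573249
108 ((222.92306518554688, 194.11538696289062), (20.523906707763672, 5.269651889801025), 33.6900634765625)
220 ((360.704345703125, 222.9379425048828), (29.133596420288086, 7.603782653808594), 19.98310661315918)
[531.76198529 -88.09947    130.80650845]
[[533.6, -63.6], [544.3, -67.8], [528.6, -108.7], [517.9, -104.4]]
```

View pics/s4.png

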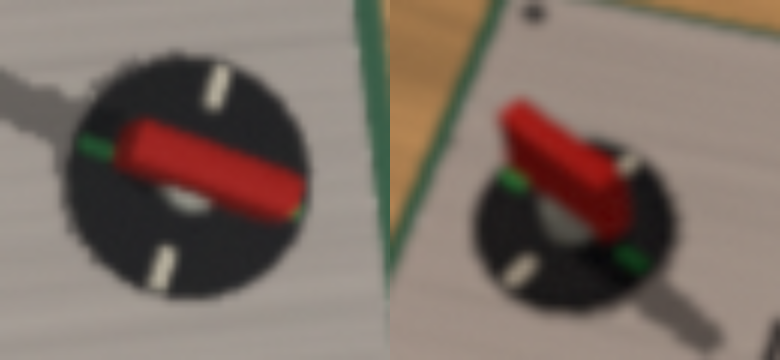

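The wing lies along the green marks and measures 7.6 mm lower than before, level with the other locked stud.

```bash
python3 -c "
from plant import *
print(close_job())"
```

```text
the job is handed in; nothing more can be done
None
```

The undone stud is pushed in, turned a quarter turn clockwise and released; it measured about 7.6 mm lower with its wing along the green marks, so it is locked, I did not touch the other stud, and the job was handed in at about 7 s.

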